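# Seat a notched punch in its keyed nest and latch it

## Robot

A 6-joint arm with a two-finger parallel gripper is mounted at the origin on the work surface. World frame = base frame: x ahead of the robot, y to its left, z up, the work surface at z = 0. Lengths are in mm, angles in rad, forces in N, time in s.
With the tool pointing down it reaches from about 350 to 925 mm from the base axis. Payload 6.4 kg.
Tool frame: the origin (TCP) lies at the very end of the fingers, on their centre line; the grasp point (between the pads) lies robot.tcp_to_grasp behind it (robot.tcp_to_grasp is the distance from the TCP to the grasp point, in mm); y points along the fingers, z is the direction in which the jaws open and shut, and the axes are right-handed (so a half turn about y gives the same grasp; the last joint's range is limited). The gripper opens to 85 mm and grips with 20 to 120 N. Pads are 22 mm wide; open, the fingers measure 114 mm over their backs; the gripper's body (76 mm by 85 mm) begins 54 mm behind the grasp point. The pads swing forward as they close: fully open they stand 13 mm farther back than shut.
Start: joints at [1.072, 0.245, 1.558, -0, 1.339, -0.174], TCP at [207.425, 616.027, 231.29] pointing down, gripper open.
Joint ranges: [-3.13, 3.13], [-1.02, 2.26], [0.13, 2.54], [-0.95, 4.09], [0.21, 2.88], [-2.74, 2.74]. Speed limits (rad/s): [2.57, 2.57, 3.14, 3.14, 3.14, 3.14].

## Interface

Orientations are given as a rotation vector (axis times angle).
In Python, from station import robot gives the robot as it stands.
- The arm moves only by the tool move_arm, never from a script. Its argument "moves" is one flat list of numbers, 4 for each row, row after row: the shift along the world's x, y, z in m, then the turn about the world's z in degrees. In form: [x, y, z, roll, x, y, z, roll, ...]. A call has 1 to 20 rows; each row shifts and turns the pose as measured when the row begins; what a row does not reach is not made up. A row lasts 1/8 s, in which the tool goes at most 62.5 mm and 10.7 degrees, less where a joint would pass 70% of its speed; a pose out of reach is approached as far as the arm can. A call is refused whole if a number of a shift passes 0.0625 or a number of a turn 10.7, either way. A call with a gripper value outside its range is refused whole. "jaw" is the finger opening in m, from 0 to 0.0854, set as the call begins (left out, the last holds). The fingers move at their own pace and stop on an object; the grip force is fixed at half the most. Time passes only in rows, so rows that do not move let the fingers close. It gives the time, the measured TCP pose, the force and the opening at its end, in the units of the state.
- robot.observe(): the state, without advancing time (a new reading comes with each control period).
- robot.grab_frame(name): name is "scene" or "top"; returns (picture, depth): 420x560x3 uint8, blue, green, red; 420x560 float32, mm along the optical axis (not along the pixel's ray), 0 where there is no reading.
- robot.calibration(name): a dict with "fx", "fy", "cx", "cy" (pixels), "k1" (the pictures are not rectified: a ray, as slopes to the right and down, at radius r is drawn at 1 + k1 r^2 times it, then the intrinsics apply), "position" and "rotation" of the camera in the world. Camera axes: x right, y down, z forward; pixel columns grow to the right and rows downward; lengths in mm; the calibration is good to about 2 mm. A picture is of the moment at which its call begins. calibration takes no time and is no camera call.
- robot.hand_in(): hands the job in, once; it reports no verdict.
The state is a dict: "t": time; "qpos": joint angles; "qd": joint speeds; "joint_torque": joint torques, N m; "eef_pos": TCP position; "eef_rot": TCP orientation; "force": force on the tool from outside, world axes, zero at the start; "torque": the same for the moment, N m; "gripper_width": finger opening in mm.
Only numpy, scipy, OpenCV 4.12 (cv2) and the standard library are available. Lean on these libraries where they do the work, as an engineer would, in place of code of your own. Each camera call takes 0.05 s, during which the arm holds its last target.

## Task

Load the notched punch into the keyed nest: set its flange into the bore, press it down lightly on the key and turn it by feel until the notch finds the key, then let it down fully home and flush on the floor of the bore. Do not force it or let it drop onto the key. Let go of it and swing the latch fully across so that its tongue lies over the flange, and leave the other parts on the bench where they are.

Things in the scene. Friction and masses are not known exactly. Their poses are not given: they have to be found in the camera images.
- punch: The punch to load, bright steel, 0.55 to 0.85 kg: a round flange, 80 mm diameter, 14 mm thick (lower edge chamfered 2 mm), with a round nose on top. One rectangular notch is cut right through the flange's rim: 11 mm wide, 8 mm deep (inward to radius 32 mm). The only loose part with a notch. Origin: centre of the underside, z up; the notch lies towards its own +y.
- punch_nose (a point): Centre of the top of the punch's plain round nose, by which it is held: 52 mm above the punch's underside. The nose is 30 mm diameter, with a shoulder of 35 mm diameter at its root that ends 3 mm above the flange.
- nest: The keyed nest, fixed: grey base plate 150 x 160 mm (x, y), 16 mm high, with a steel collar of 112 mm outer diameter. An index ring with bore and key is locked in it at an angle that the readings do not tell: the key lies within 35 degrees either side of the nest's own +y (the latch's side), to be found by feel (or seen). Origin: on the bore axis at bench level, z up, axes as the base plate.
- bore_mouth (a point): Centre of the bore's mouth, 34 mm above the bench. Bore 82 mm diameter (1 mm play round the flange), mouth chamfered 2 mm. A seated flange stands 2 mm above the mouth. The key is brittle: a light hand presses with about 10 N; over 60 N between punch and nest is forcing it.
- bore_floor (a point): Centre of the bore's floor, 22 mm above the bench. One key, 8 mm wide, stands on it at the wall, reaching inward to radius 34 mm, its top 30 mm above the bench: a punch whose notch does not match enters 4 mm and rests on the key, 8 mm short of home. The notch passes over the key within about 2 degrees either way.
- latch (a joint): The nest's swing latch: 0 rad open, grows clockwise (from above) to its stop at 1.57 when closed; stays where left, takes about 2 N at the knob. Steel tongue 48 mm long from the pivot, 18 mm wide, 38 to 47 mm above the bench: along the nest's +x at 0, towards the bore axis when closed, 2.5 mm above a seated flange, too low for one not home.
- latch_pivot (a point): On the latch's upright pivot axis, 48 mm above the bench, 76 mm from the bore axis towards the nest's own +y. Its nut reaches 56 mm above the bench.
- latch_knob (a point): Centre of the top of the upright round black knob (16 mm diameter, 34 mm tall) on the end of the latch's handle, 82 mm above the bench, 55 mm from the pivot axis, opposite the tongue. At latch angle a it lies at (-55 cos a, 76 + 55 sin a) mm in the nest's x, y.
- small_punch: Bystander: a smaller flanged punch, flange 60 mm diameter, 12 mm thick, no notch, nose 23 mm diameter, 41 mm high in all. Origin: centre of the underside.
- plain_die: Bystander: a plain steel disc with a small centre hole, 70 mm diameter, 12 mm thick. Origin: centre of the underside.
- dish: Bystander: a shallow dark steel dish, 90 mm diameter, 16 mm high. Origin: centre of the underside.
There are look-alikes about, which are no part of the job. What is shaped like the punch but blue, orange or turquoise is not meant.

How it is judged (in metres and radians):
On the way, in this order (a step that is already met when the one before it is completed fails the run):
1. the punch is fully home in the nest, flat on the floor of the bore with its notch over the key, the latch still open (z of punch in the frame of nest below 0.0238 m and horizontal distance between punch and nest below 0.003 m and angle between punch's own z axis and vertical below 0.035 rad and value of joint latch below 0.6 rad), for 0.2 s.
2. the latch is swung across over the flange (value of joint latch above 1.35 rad), for 0.2 s.
At the end, for the whole second after the job is handed in: The punch stands in the bore of the nest with its underside within 1.8 mm of the bore's floor, within 3 mm of the bore's axis and within 2 degrees of upright, at rest and released, and the latch is closed to more than 1.35 rad (z of punch in the frame of nest below 0.0238 m and horizontal distance between punch and nest below 0.003 m and angle between punch's own z axis and vertical below 0.035 rad and value of joint latch above 1.35 rad and linear speed of punch below 0.02 m/s); the robot touches nothing.
It fails at once if the punch is forced: over 60 N between the punch and the nest (contact force between punch and nest above 60 N).
It fails at once if one of the other parts on the bench is moved by more than 20 mm (distance of any of small_punch, plain_die, dish from where it was at the start of the episode above 0.02 m).
It also fails if it takes over 72 s, if anything falls off the work surface, if the arm or the gripper's body presses on something with over 40 N, if the wrist force passes 120 N, or if a joint passes its speed limit or range.

## Working session

There is one attempt and no reset: what is moved stays moved. The work goes in short steps, Python scripts to look and compute and a tool call to move; the robot and the scene stay as the last step left them, time stands still between calls to the robot, and variables do not carry over. Pictures are saved under pics/ and viewed, and the job is handed in when it is done.

Besides the shell and the picture viewer there is one more tool, called after ">>>" by a JSON object that holds its "method" and its "body", one argument or row to a line. move_arm: Moves the arm, as the interface text tells. Its arguments: {"type":"object","properties":{"moves":{"type":"array"},"jaw":{"type":"number"}},"required":["moves"]}

```bash
ls; mkdir -p pics; cat > h.py <<'E'
import numpy as np,cv2
from station import robot
def ray(cal,u,v):
    xd=(u-cal['cx'])/cal['fx'];yd=(v-cal['cy'])/cal['fy']
    x,y=xd,yd
    for _ in range(20):
        s=1+cal['k1']*(x*x+y*y);x,y=xd/s,yd/s
    return np.array(cal['position'],float),np.array(cal['rotation'])@np.array([x,y,1.])
def on(cal,u,v,z):
    p,d=ray(cal,u,v);return p+d*(z-p[2])/d[2]
E
python3 - <<'E'
from h import *
for n in('scene','top'):
    c=robot.calibration(n);print(n,c)
    p,d=robot.grab_frame(n);cv2.imwrite(f'pics/{n}0.png',p);np.save(f'{n}0.npy',d)
print(robot.observe()); print(robot.tcp_to_grasp)
E
```

```text
pics
scene {'fx': 444.6147164732986, 'fy': 444.6147164732986, 'cx': 279.9237376607897, 'cy': 208.31945599786764, 'k1': 0.03434073920663437, 'position': array([ 877.29096334, -593.0671499 ,  732.89973051]), 'rotation': array([-2.2594401 , -0.6267235 ,  0.28748518])}
top {'fx': 426.25230055393627, 'fy': 426.25230055393627, 'cx': 279.55550403466856, 'cy': 212.99221264593393, 'k1': -0.054973277319093926, 'position': array([374.75731906, -13.54355455, 974.9794547 ]), 'rotation': array([-2.1711358,  2.1372645, -0.166466 ])}
{'t': 0.1, 'qpos': array([ 1.07190392e+00,  2.45788258e-01,  1.55889970e+00, -8.14638388e-06,
        1.33870974e+00, -1.74101372e-01]), 'qd': array([ 4.68073182e-04,  2.11145408e-05, -2.65438683e-03,  1.05402386e-03,
        3.51562748e-04,  9.03546356e-04]), 'joint_torque': array([-9.09603750e-04, -4.30667746e+01, -3.27128899e+01, -1.32248001e-04,
        2.81361739e-03,  3.80767887e-06]), 'eef_pos': array([207.17223859, 615.56408241, 230.25828049]), 'eef_rot': array([-1.55743591,  0.25540975, -0.25448176]), 'force': array([ 0.68466122, -0.83152839,  0.69202399]), 'torque': array([-0.00667097,  0.02022243, -0.02547103]), 'gripper_width': 85.61406804384163}
18.700000000000003
```

```bash
sed -i "s/np.array(cal\['rotation'\])@/cv2.Rodrigues(np.array(cal['rotation']))[0]@/" h.py
```

```text
(no output)
```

View pics/top0.png

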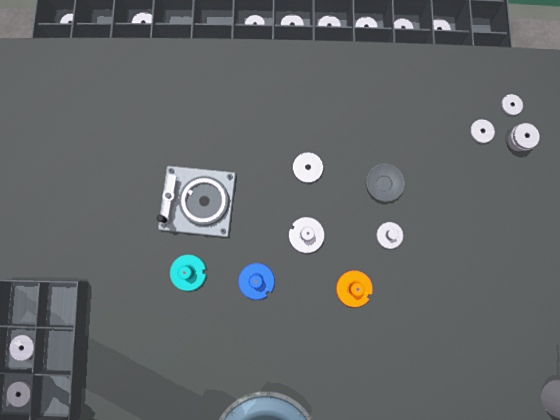

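View pics/scene0.png

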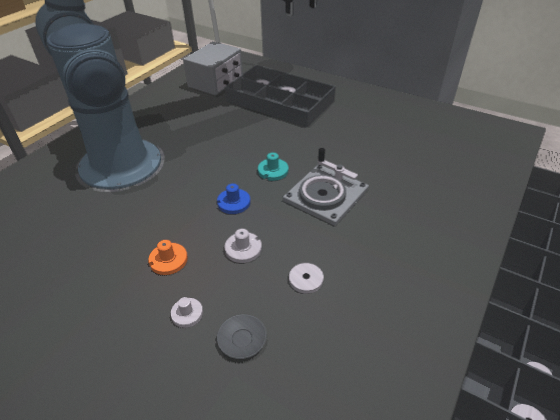

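```bash
python3 - <<'E'
from h import *
p=cv2.imread('pics/top0.png')
a=cv2.resize(p[160:245,152:242],None,fx=6.5,fy=6.5,interpolation=cv2.INTER_CUBIC)[:600,:]
b=cv2.resize(p[210:260,280:332],None,fx=4,fy=4,interpolation=cv2.INTER_CUBIC)
o=np.zeros((600,800,3),np.uint8);o[:a.shape[0],:a.shape[1]]=a;o[:b.shape[0],590:590+b.shape[1]]=b
s=cv2.imread('pics/scene0.png');cc=cv2.resize(s[145:225,280:332],None,fx=4,fy=4,interpolation=cv2.INTER_CUBIC)
o[250:250+320,590:590+208]=cc
cv2.imwrite('pics/z1.png',o)
c=robot.calibration('top')
g=cv2.cvtColor(p,cv2.COLOR_BGR2GRAY)
# punch flange
m=np.zeros_like(g);m[212:258,282:330]=(g[212:258,282:330]>120)*255
ct=max(cv2.findContours(m,0,1)[0],key=cv2.contourArea)
P=np.array([on(c,u,v,14)[:2] for u,v in ct[:,0,:].astype(float)])
h=cv2.convexHull(P.astype(np.float32));print('punch circ',cv2.minEnclosingCircle(h))
e=cv2.minEnclosingCircle(h)[0]
r=np.linalg.norm(P-e,axis=1);an=np.degrees(np.arctan2(*(P-e).T[::-1]))
for i in np.argsort(r)[:8]:print(r[i],an[i])
# base
m=np.zeros_like(g);m[160:243,154:240]=(g[160:243,154:240]>75)*255
ct=max(cv2.findContours(m,0,1)[0],key=cv2.contourArea)
P=np.array([on(c,u,v,16)[:2] for u,v in ct[:,0,:].astype(float)]).astype(np.float32)
print('base',cv2.minAreaRect(P))
E
```

```text
punch circ ((463.8994445800781, -85.60697937011719), 41.27876281738281)
31.521211621396105 59.57985932313673
32.43670251866957 65.12510175533407
32.75447883446128 56.15718257174515
33.636876557356054 70.31681533678433
35.76847658589485 71.59528985938876
35.915127907596606 55.219387903274956
37.91568257089749 72.72939976980219
38.3404468016376 90.2196674697286
base ((536.9624633789062, 166.31370544433594), (190.0118408203125, 199.20794677734375), 0.9874646663665771)
```

View pics/z1.png

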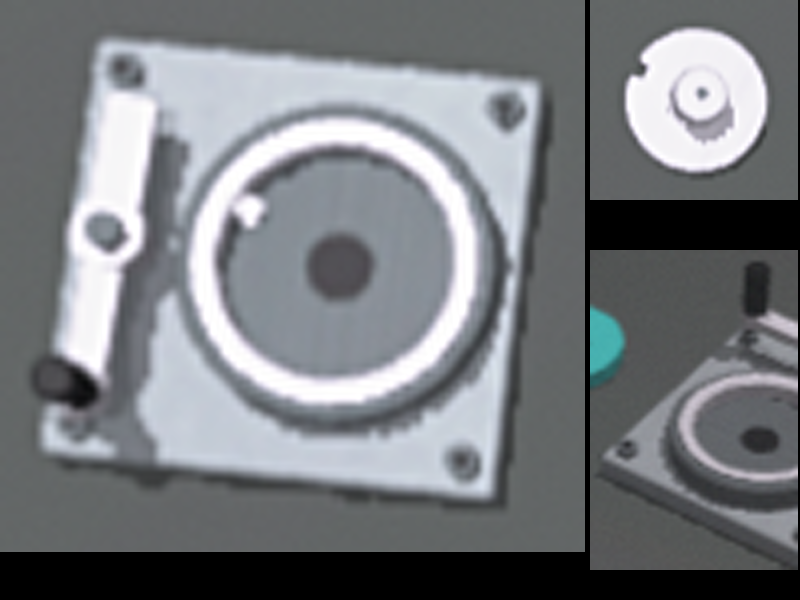

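```bash
python3 - <<'E'
from h import *
p=cv2.imread('pics/top0.png');c=robot.calibration('top')
g=cv2.cvtColor(p,cv2.COLOR_BGR2GRAY)
K=6
def blob(img,x0,x1,y0,y1,th,z,cal):
    s=cv2.resize(img[y0:y1,x0:x1],None,fx=K,fy=K,interpolation=cv2.INTER_CUBIC)
    m=(s>th).astype(np.uint8)*255
    cs,hi=cv2.findContours(m,cv2.RETR_CCOMP,1)
    out=[]
    for k,ct in enumerate(cs):
        a=cv2.contourArea(ct)
        if a<150:continue
        q=(ct[:,0,:]+.5)/K-.5+[x0,y0]
        P=np.array([on(cal,u,v,z)[:2] for u,v in q]).astype(np.float32)
        out.append((a/K/K,hi[0][k][3],q.mean(0),P))
    return out
print('base')
for th in(110,130,150):
  o=max(blob(g,152,242,160,245,th,16,c),key=lambda t:t[0]);print(th,cv2.minAreaRect(o[3]))
print('ring/key/latch z=34')
for th in(215,235):
  for a,pa,q,P in blob(g,152,242,160,245,th,34,c):
    if a>8: print(th,a,pa,q,cv2.fitEllipse(P))
print('key')
for a,pa,q,P in blob(g,184,198,186,202,185,30,c): print(a,pa,q,P.mean(0))
for th in(110,140,180):
  for a,pa,q,P in blob(g,280,332,210,260,th,14,c): 
    if a<300:continue
    e,r=cv2.minEnclosingCircle(P);print('punch',th,a,e,r,cv2.fitEllipse(cv2.convexHull(P)))
    d=P-np.array(e);rr=np.linalg.norm(d,axis=1);an=np.degrees(np.arctan2(d[:,1],d[:,0]))
    w=(rr<37);print('notch',an[w].min(),an[w].max(),rr.min(),np.bincount((rr<37)*1))
# nose top (hoslightly shaded)
E
```

```text
base
110 ((537.9109497070312, 165.55990600585938), (162.35580444335938, 152.00091552734375), 85.06704711914062)
130 ((537.73095703125, 165.45755004882812), (160.96734619140625, 150.43382263183594), 84.99662780761719)
150 ((537.6906127929688, 165.42405700683594), (159.95404052734375, 149.0326690673828), 84.95233917236328)
ring/key/latch z=34
215 1488.861111111111 -1 [202.95444444 199.78288889] ((536.0142211914062, 147.0481414794922), (98.05226135253906, 98.41203308105469), 81.89391326904297)
215 1080.5 18 [201.59745763 198.91454802] ((535.491943359375, 146.2188262939453), (82.1947021484375, 84.791015625), 55.66146469116211)
215 321.02777777777777 -1 [167.94655172 194.13764368] ((551.6005859375, 225.54034423828125), (21.171993255615234, 111.1245346069336), 83.28425598144531)
215 37.94444444444444 27 [167.82327586 195.16954023] ((544.5381469726562, 226.24856567382812), (14.059548377990723, 17.87165069580078), 139.59396362304688)
235 1452.236111111111 -1 [202.9607127  199.83255865] ((535.984619140625, 147.02566528320312), (96.84703063964844, 97.1955337524414), 77.32795715332031)
235 1125
[... 574 characters left out ...]
25231933594) 42.02356719970703 ((463.6341247558594, -85.99984741210938), (82.33983612060547, 83.80755615234375), 79.00989532470703)
notch 57.3748888649577 68.24746916522895 32.87234007176129 [618  28]
punch 140 992.2638888888888 (463.5190124511719, -85.8428726196289) 41.206268310546875 ((463.5025634765625, -85.95555877685547), (81.02555084228516, 82.15869140625), 81.37578582763672)
notch 56.34857885791412 69.06820554245866 32.40334146291976 [595  32]
punch 180 953.5 (463.40679931640625, -85.9460220336914) 40.372337341308594 ((463.38568115234375, -85.9493408203125), (79.55223083496094, 80.39932250976562), 82.50442504882812)
notch 55.38737262727752 70.07652942575749 31.88449084222871 [580  36]
```

```bash
python3 - <<'E'
from h import *
p=cv2.imread('pics/top0.png');c=robot.calibration('top')
g=cv2.cvtColor(p,cv2.COLOR_BGR2GRAY)
print(g[186:200,182:200])
for u,v in((190.1,192.2),(189.5,192),(190.5,192.5)):
  d=on(c,u,v,30)[:2]-np.array([536,147]);print(np.hypot(*d),np.degrees(np.arctan2(d[1],d[0])))
print('pivot',on(c,167.8,195.15,55),'knob top',on(c,157.5,218,82))
# nose top
print(g[224:246,296:320])
# scene view
s=cv2.imread('pics/scene0.png');
cv2.imwrite('pics/z2.png',np.hstack([cv2.resize(s[222:267,218:268],None,fx=8,fy=8,interpolation=2)[:360],cv2.resize(s[165:215,295:350],None,fx=7,fy=7,interpolation=2)[:360,:]]) if 0 else np.hstack([cv2.resize(s[220:268,218:268],(400,384),interpolation=2),cv2.resize(s[165:213,295:345],(400,384),interpolation=2)]))
E
```

```text
[[205 175 138 135 204 251 253 254 248 195 142 106  87  80  78 107 134 141]
 [182 140 133 181 249 253 253 247 181 126  99  86 103 113 115 134 142 143]
 [158 131 161 239 253 252 251 194 121  94  83 104 134 144 142 143 140 142]
 [141 136 209 253 251 250 226 163 121  94 100 129 142 143 143 141 141 141]
 [134 163 243 252 250 234 201 212 226 195 149 137 141 141 141 141 141 141]
 [139 215 253 252 247 213 227 248 254 254 199 143 139 141 140 141 140 142]
 [165 247 252 253 229 167 222 246 253 250 183 136 140 140 141 141 142 141]
 [213 253 252 252 196 112 134 219 255 210 119 126 141 140 141 141 142 141]
 [234 252 253 244 155  85  83 171 239 174 128 137 142 141 141 140 142 142]
 [245 252 254 232 131  78  78 127 139 134 136 140 141 140 141 141 142 143]
 [253 252 252 204 115  80 106 134 138 138 139 140 141 142 141 141 143 144]
 [253 253 242 164 100  82 128 145 142 140 140 141 141 141 141 141 143 138]
 [252 254 232 136  91  83 131 144 142 141 140 142 141 141 141 143 143 121]
 [252 255 228 120  86 107 138 143 141 140 141 140 141 141 142 142 144 107]]
34.803362574692414 60.61190851730041
36.217463000
[... 1680 characters left out ...]
43 244 246 243 201 139 119 142 182 224 225 215 197 162 139 143 155
  156 171 248 244 243 243]
 [243 243 244 245 247 240 202 183 125 118 144 146 137 132 137 151 159 160
  156 172 248 245 242 242]
 [243 243 243 244 245 247 240 218 148 131 135 133 136 142 158 162 160 158
  165 179 246 244 243 240]
 [243 243 243 243 244 245 247 237 175 157 160 161 159 163 166 164 157 165
  229 230 245 244 242 240]
 [243 244 243 243 243 244 245 248 235 185 167 166 165 165 164 157 162 179
  248 246 244 243 240 242]
 [244 244 243 243 243 244 244 246 249 235 182 169 161 169 164 169 226 230
  246 244 243 242 241 246]
 [244 243 243 243 243 243 243 244 246 248 233 227 183 225 225 226 246 245
  244 243 243 241 244 248]]
```

View pics/z2.png

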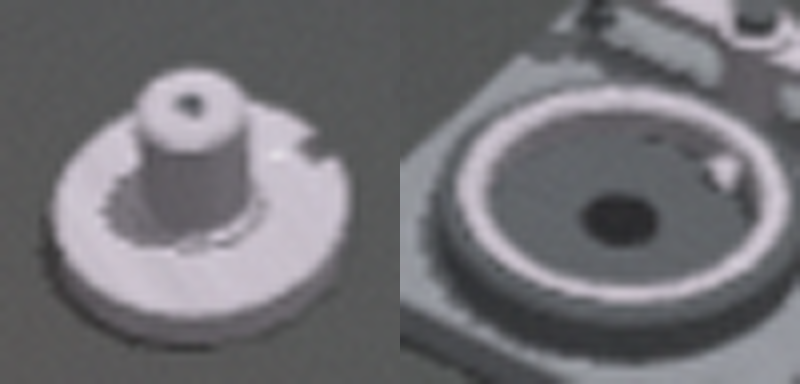

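```bash
python3 - <<'E'
from h import *
c=robot.calibration('top')
print(on(c,307.35,232.8,52))
o=robot.observe();R=cv2.Rodrigues(o['eef_rot'])[0];print(R,np.degrees(np.arctan2(R[1,2],R[0,2])))
E
```

```text
[463.48326136 -85.84301902  52.        ]
[[ 9.47717901e-01 -8.56667995e-04  3.19108205e-01]
 [-3.19109209e-01 -1.58882675e-03  9.47716618e-01]
 [-3.04870844e-04 -9.99998371e-01 -1.77913020e-03]] 71.39096799053132
```

>>> {"method": "move_arm", "body": {
  "moves": [0.018,-0.05,0,-5.4,0.018,-0.05,0,-5.4,0.018,-0.05,0,-5.4,0.018,-0.05,0,-5.4,0.018,-0.05,0,-5.4,0.018,-0.05,0,-5.4,0.018,-0.05,0,-5.4,0.018,-0.05,0,-5.4,0.018,-0.05,0,-5.4,0.018,-0.05,0,-5.4,0.018,-0.05,0,-5.4,0.018,-0.05,0,-5.4,0.018,-0.05,0,-5.4,0.018,-0.05,0,-5.4],
  "jaw": 0.0854
}}

```text
t: 1.85
eef_pos: [459.2, -105.8, 225.1]
eef_rot: [-1.157, 1.294, -1.288]
force: [1.0, -0.4, 0.2]
gripper_width: 85.4
```

```bash
cat >> h.py <<'E'
def st():
    o=robot.observe();R=cv2.Rodrigues(o['eef_rot'])[0]
    print('t %.2f pos %s jaw %.2f tilt %s F %s T %s w %.1f'%(o['t'],o['eef_pos'].round(2),np.degrees(np.arctan2(R[1,2],R[0,2])),R[:2,1].round(4),o['force'].round(1),o['torque'].round(2),o['gripper_width']));return o
E
python3 -c "
from h import *
st()"
```

```text
t 1.85 pos [ 459.21 -105.77  225.07] jaw -6.38 tilt [-0.0044  0.0008] F [ 1.  -0.4  0.2] T [-0.01 -0.07 -0.04] w 85.4
```

>>> {"method": "move_arm", "body": {
  "moves": [0.002,0.01,-0.02,0,0.002,0.008,-0.03,0,0,0,-0.03,0,0,0,-0.02,0,0,0,0,0,0,0,0,0]
}}

```text
t: 2.6
eef_pos: [463.1, -91.4, 121.8]
eef_rot: [-1.154, 1.302, -1.294]
force: [-0.1, 0.6, 0.4]
gripper_width: 85.4
```

```bash
python3 -c "
from h import *
st()"
```

```text
t 2.60 pos [463.13 -91.44 121.83] jaw -6.87 tilt [-0.0056  0.0011] F [-0.1  0.6  0.4] T [ 0.   -0.02  0.03] w 85.4
```

>>> {"method": "move_arm", "body": {
  "moves": [0,0.003,-0.025,0,0,0.0025,-0.025,0,0,0,-0.02,0,0,0,-0.015,0,0,0,-0.008,0,0,0,0,0,0,0,0,0]
}}

```text
t: 3.48
eef_pos: [469.1, -88.4, 33.7]
eef_rot: [-1.147, 1.288, -1.304]
force: [-0.6, -0.5, 1.0]
gripper_width: 85.4
```

```bash
python3 -c "
from h import *
st()
p,d=robot.grab_frame('top');cv2.imwrite('pics/t1.png',cv2.resize(p[190:280,250:370],None,fx=6,fy=6,interpolation=2))"
```

```text
t 3.48 pos [469.07 -88.37  33.74] jaw -6.85 tilt [ 0.0083 -0.0052] F [-0.6 -0.5  1. ] T [ 0.05  0.02 -0.05] w 85.4
```

View pics/t1.png

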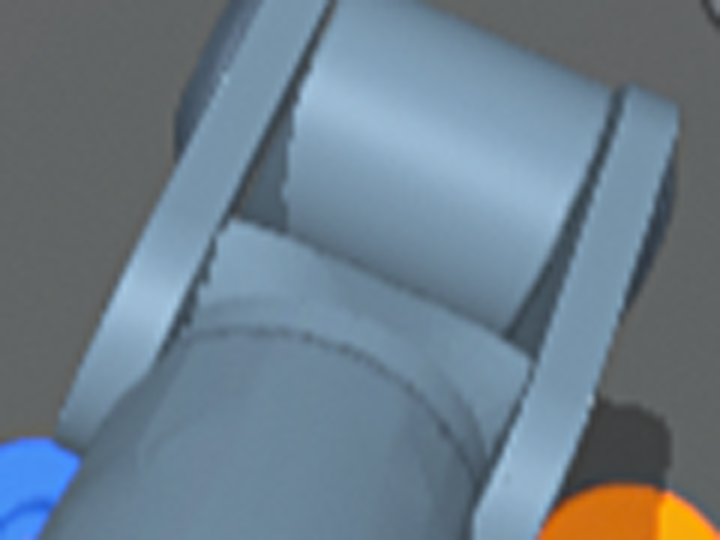

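>>> {"method": "move_arm", "body": {
  "moves": [-0.002,0.001,-0.004,0,-0.002,0.001,-0.004,0,-0.002,0,-0.004,0,0,0,0,0,0,0,0,0]
}}

```text
t: 4.15
eef_pos: [463.0, -86.4, 21.6]
eef_rot: [-1.147, 1.287, -1.305]
force: [0.4, -0.5, 0.7]
gripper_width: 85.5
```

```bash
python3 -c "
from h import *
st()
p,d=robot.grab_frame('scene');cv2.imwrite('pics/t2.png',cv2.resize(p[180:290,170:310],None,fx=5,fy=5,interpolation=2))"
```

```text
t 4.15 pos [462.97 -86.38  21.61] jaw -6.85 tilt [ 0.0096 -0.0058] F [ 0.4 -0.5  0.7] T [-0.   -0.01 -0.03] w 85.5
```

View pics/t2.png

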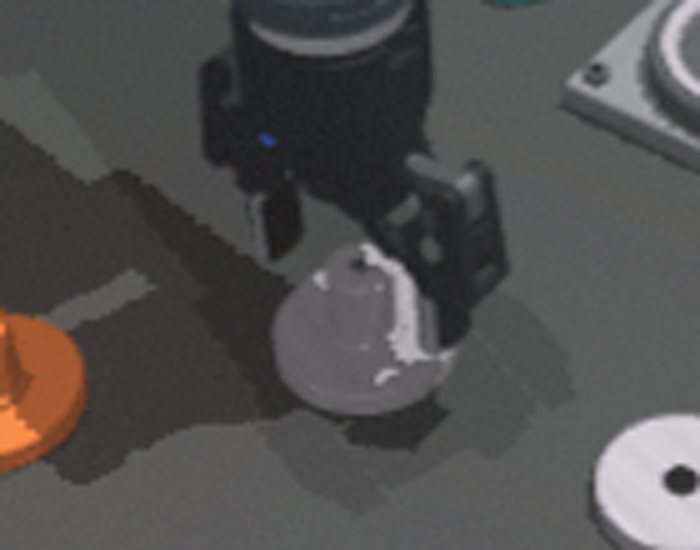

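>>> {"method": "move_arm", "body": {
  "moves": [0,0,0,0,0,0,0,0,0,0,0,0,0,0,0,0,0,0,0,0,0,0,0,0,0,0,0,0,0,0,0,0],
  "jaw": 0.0
}}

```text
t: 5.2
eef_pos: [463.1, -86.5, 22.2]
eef_rot: [-1.147, 1.287, -1.305]
force: [-0.3, -0.1, 2.1]
gripper_width: 28.2
```

```bash
python3 -c "
from h import *
st()"
```

```text
t 5.20 pos [463.09 -86.5   22.2 ] jaw -6.85 tilt [ 0.009  -0.0059] F [-0.3 -0.1  2.1] T [0.08 0.3  0.01] w 28.2
```

>>> {"method": "move_arm", "body": {
  "moves": [0,0,0.005,0,0,0,0.01,0,0,0,0.015,0,0,0,0.015,0,0,0,0.01,0,0,0,0.005,0,0,0,0,0,0,0,0,0]
}}

```text
t: 6.2
eef_pos: [460.5, -85.2, 84.3]
eef_rot: [-1.149, 1.29, -1.302]
force: [-0.2, 0.7, -6.3]
gripper_width: 28.5
```

```bash
python3 -c "
from h import *
st()"
```

```text
t 6.20 pos [460.54 -85.2   84.27] jaw -6.85 tilt [ 0.006  -0.0041] F [-0.2  0.7 -6.3] T [ 0.04  0.03 -0.  ] w 28.5
```

>>> {"method": "move_arm", "body": {
  "moves": [0.003,0.008,0,0,0.005,0.015,0,0,0.006,0.018,0,0,0.006,0.018,0,0,0.006,0.018,0,0,0.006,0.018,0,0,0.006,0.018,0,0,0.006,0.018,0,0,0.006,0.018,0,0,0.006,0.018,0,0,0.005,0.015,0,0,0.004,0.012,0,0,0.003,0.008,0,0,0.001,0.004,0,0,0,0,0,0,0,0,0,0]
}}

```text
t: 8.2
eef_pos: [529.4, 139.5, 79.5]
eef_rot: [-1.155, 1.295, -1.292]
force: [0.6, 0.0, -5.9]
gripper_width: 28.3
```

```bash
python3 -c "
from h import *
st()
p,d=robot.grab_frame('scene');cv2.imwrite('pics/t3.png',cv2.resize(p[110:230,260:400],None,fx=5,fy=5,interpolation=2));
cv2.imwrite('pics/s3raw.png',p)
p,d=robot.grab_frame('top');cv2.imwrite('pics/t4.png',cv2.resize(p[130:250,140:280],None,fx=5,fy=5,interpolation=2))"
```

```text
t 8.20 pos [529.4  139.52  79.48] jaw -6.56 tilt [-0.0028 -0.0006] F [ 0.6  0.  -5.9] T [ 0.06 -0.03 -0.02] w 28.3
```

View pics/t3.png

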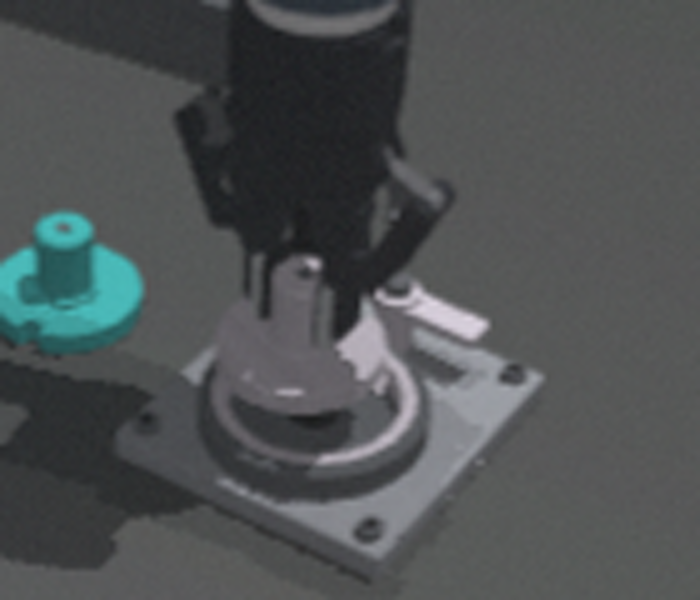

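View pics/t4.png

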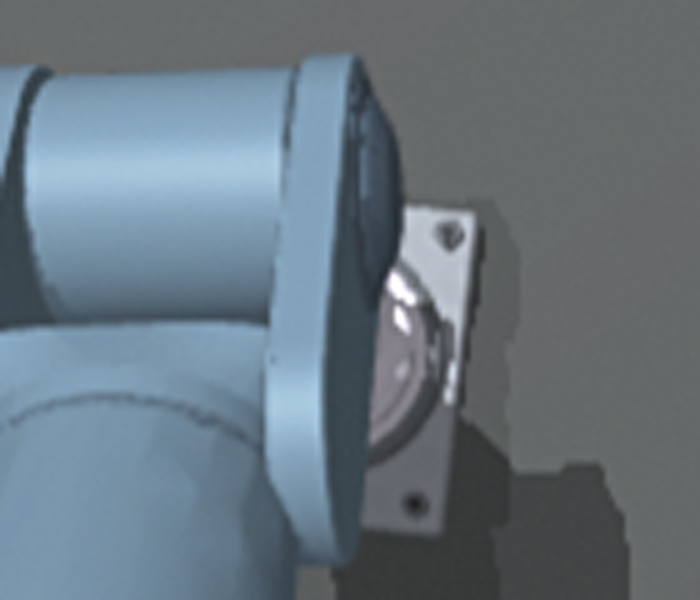

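```bash
python3 -c "
from h import *
c=robot.calibration('scene')
print(on(c,241.3,232.6,52),on(c,321.6,163.2,109.5))
# nest in scene: ring ellipse
s=cv2.imread('pics/scene0.png');g=cv2.cvtColor(s,6);K=6
x0,x1,y0,y1=292,352,168,215
z=cv2.resize(g[y0:y1,x0:x1],None,fx=K,fy=K,interpolation=2)
for th in(150,165,180):
  cs,hi=cv2.findContours((z>th).astype('uint8'),2,1)
  for k,ct in enumerate(cs):
    if cv2.contourArea(ct)<8000: continue
    q=(ct[:,0,:]+.5)/K-.5+[x0,y0]
    P=np.array([on(c,u,v,34)[:2] for u,v in q]).astype(np.float32)
    print(th,hi[0][k][3],cv2.fitEllipse(cv2.convexHull(P)))
st()
"
```

```text
[463.12685796 -86.14223775  52.        ] [530.78395219 144.18200826 109.5       ]
150 -1 ((535.904052734375, 147.0391387939453), (97.99308776855469, 98.32703399658203), 8.390336990356445)
150 26 ((536.8409423828125, 145.7357940673828), (83.25592041015625, 84.90533447265625), 158.78216552734375)
165 -1 ((535.998291015625, 146.83126831054688), (96.46190643310547, 96.85868835449219), 151.1417999267578)
165 1 ((536.7920532226562, 145.78823852539062), (84.83921813964844, 86.5250015258789), 166.5026092529297)
180 -1 ((536.0881958007812, 146.7890625), (94.85749053955078, 95.41990661621094), 122.92272186279297)
180 1 ((536.584716796875, 145.9732666015625), (87.0775375366211, 88.80885314941406), 2.7761552333831787)
t 8.30 pos [529.4  139.52  79.51] jaw -6.57 tilt [-0.0028 -0.0005] F [-0.8  0.5 -6.2] T [-0.03  0.04 -0.04] w 28.5
```

```bash
python3 -c "
from h import *
p=cv2.imread('pics/s3raw.png')
cv2.imwrite('pics/z5.png',cv2.resize(p[155:205,298:348],None,fx=12,fy=12,interpolation=0))
c=robot.calibration('scene')
for q in((463.1,-86.1,52),):pass
R=cv2.Rodrigues(c['rotation'])[0]
def proj(X):
  x=R.T@(np.array(X)-c['position']);a=x[:2]/x[2];a=a*(1+c['k1']*(a@a));return a*c['fx']+[c['cx'],c['cy']]
print(proj((529.4,139.5,109.5)),proj((529.4,139.5,57.5)))
th=np.linspace(0,6.28,9)
for t in th: print(proj((529.4+40*np.cos(t),139.5+40*np.sin(t),71.5)).round(1))
"
```

```text
[320.10856141 164.09919599] [319.0147456  181.64379824]
[334.7 182.6]
[335.6 174.3]
[327.1 167.9]
[314.3 166.8]
[304.3 171.6]
[302.8 179.8]
[311.1 186.6]
[324.5 187.9]
[334.7 182.7]
```

View pics/z5.png

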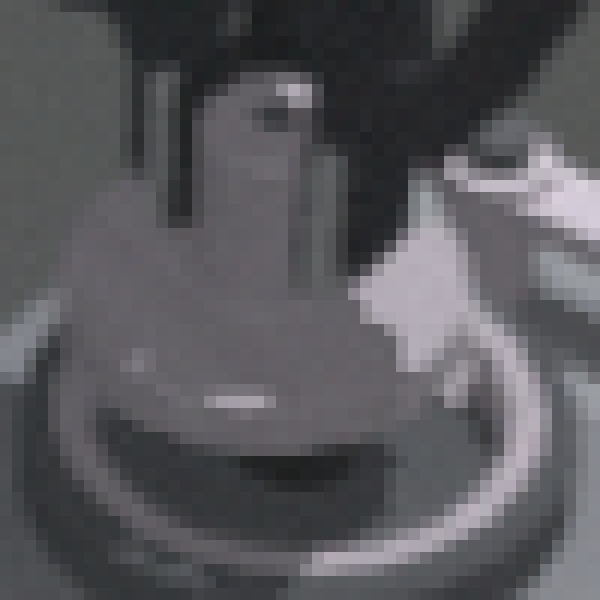

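>>> {"method": "move_arm", "body": {
  "moves": [0.002,0.0025,0,-1,0.002,0.0025,0,-1,0.002,0.002,-0.003,0,0,0,-0.004,0,0,0,-0.004,0,0,0,0,0,0,0,0,0]
}}

```text
t: 9.18
eef_pos: [535.6, 146.5, 67.4]
eef_rot: [-1.136, 1.323, -1.32]
force: [-0.4, -0.0, -6.6]
gripper_width: 28.2
```

```bash
python3 -c "
from h import *
st()"
```

```text
t 9.18 pos [535.58 146.5   67.35] jaw -8.76 tilt [-0.0035 -0.0005] F [-0.4 -0.  -6.6] T [ 0.02 -0.01  0.04] w 28.2
```

>>> {"method": "move_arm", "body": {
  "moves": [0,0,-0.003,0,0,0,-0.003,0,0,0,-0.002,0,0,0,0,0]
}}

```text
t: 9.68
eef_pos: [535.6, 146.5, 58.9]
eef_rot: [-1.136, 1.323, -1.32]
force: [-0.2, 0.3, -6.0]
gripper_width: 28.1
```

```bash
python3 -c "
from h import *
st()"
```

```text
t 9.68 pos [535.63 146.47  58.92] jaw -8.76 tilt [-0.0033 -0.0005] F [-0.2  0.3 -6. ] T [-0.01 -0.05 -0.01] w 28.1
```

>>> {"method": "move_arm", "body": {
  "moves": [0,0,-0.001,0,0,0,-0.001,0,0,0,-0.001,0,0,0,0,0]
}}

```text
t: 10.18
eef_pos: [535.8, 146.5, 55.9]
eef_rot: [-1.136, 1.323, -1.32]
force: [0.8, -0.4, -6.4]
gripper_width: 28.2
```

>>> {"method": "move_arm", "body": {
  "moves": [0,0,-0.001,0,0,0,-0.001,0,0,0,0,0]
}}

```text
t: 10.55
eef_pos: [535.8, 146.5, 53.8]
eef_rot: [-1.136, 1.323, -1.32]
force: [0.3, -0.1, -6.9]
gripper_width: 28.4
```

```bash
python3 -c "
from h import *
st()"
```

```text
t 10.55 pos [535.82 146.48  53.78] jaw -8.76 tilt [-0.0029 -0.0005] F [ 0.3 -0.1 -6.9] T [-0.01 -0.02  0.  ] w 28.4
```

>>> {"method": "move_arm", "body": {
  "moves": [0,0,-0.001,0,0,0,0,0]
}}

```text
t: 10.8
eef_pos: [535.9, 146.5, 52.8]
eef_rot: [-1.135, 1.323, -1.32]
force: [-0.8, 0.1, -6.2]
gripper_width: 28.1
```

>>> {"method": "move_arm", "body": {
  "moves": [0,0,-0.001,0,0,0,0,0]
}}

```text
t: 11.05
eef_pos: [535.9, 146.5, 51.7]
eef_rot: [-1.136, 1.323, -1.32]
force: [0.9, -1.4, -5.5]
gripper_width: 28.5
```

>>> {"method": "move_arm", "body": {
  "moves": [0,0,-0.0005,0,0,0,0,0]
}}

```text
t: 11.3
eef_pos: [535.9, 146.5, 51.2]
eef_rot: [-1.135, 1.323, -1.32]
force: [-0.2, 0.6, -6.3]
gripper_width: 28.2
```

>>> {"method": "move_arm", "body": {
  "moves": [0,0,-0.0005,0,0,0,0,0]
}}

```text
t: 11.55
eef_pos: [535.9, 146.5, 50.6]
eef_rot: [-1.136, 1.323, -1.32]
force: [-0.1, 0.0, -5.9]
gripper_width: 28.1
```

>>> {"method": "move_arm", "body": {
  "moves": [0,0,-0.0008,0,0,0,0,0]
}}

```text
t: 11.8
eef_pos: [535.9, 146.5, 49.8]
eef_rot: [-1.135, 1.323, -1.32]
force: [-0.1, -0.1, -6.1]
gripper_width: 28.3
```

>>> {"method": "move_arm", "body": {
  "moves": [0,0,-0.0008,0,0,0,0,0]
}}

```text
t: 12.05
eef_pos: [535.9, 146.5, 48.9]
eef_rot: [-1.135, 1.323, -1.32]
force: [-0.2, -0.6, -6.7]
gripper_width: 28.5
```

>>> {"method": "move_arm", "body": {
  "moves": [0,0,-0.0008,0,0,0,0,0]
}}

```text
t: 12.3
eef_pos: [535.9, 146.5, 48.1]
eef_rot: [-1.135, 1.323, -1.32]
force: [0.1, 1.0, -6.2]
gripper_width: 28.3
```

>>> {"method": "move_arm", "body": {
  "moves": [0,0,-0.0008,0,0,0,0,0]
}}

```text
t: 12.55
eef_pos: [535.9, 146.5, 47.2]
eef_rot: [-1.135, 1.323, -1.32]
force: [0.0, -0.5, -5.1]
gripper_width: 28.4
```

```bash
python3 -c "
from h import *
st()
p,d=robot.grab_frame('scene');cv2.imwrite('pics/t6.png',cv2.resize(p[140:220,280:360],None,fx=7,fy=7,interpolation=2))"
```

```text
t 12.55 pos [535.91 146.49  47.23] jaw -8.76 tilt [-0.0027 -0.0005] F [ 0.  -0.5 -5.1] T [0.01 0.02 0.01] w 28.4
```

View pics/t6.png

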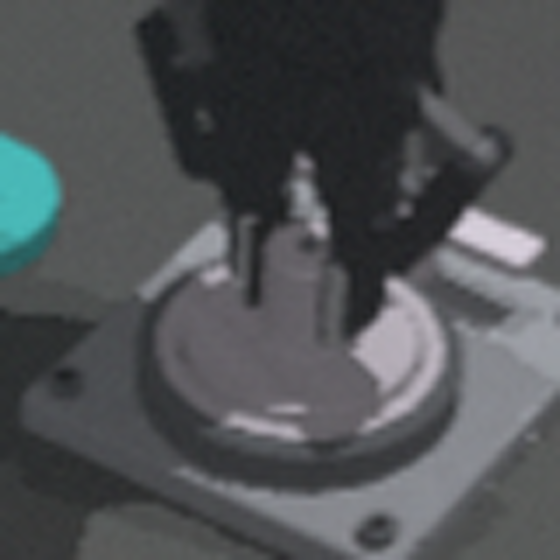

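>>> {"method": "move_arm", "body": {
  "moves": [0,0,-0.001,0,0,0,0,0]
}}

```text
t: 12.85
eef_pos: [536.0, 146.5, 46.2]
eef_rot: [-1.135, 1.322, -1.32]
force: [0.2, -0.5, -5.9]
gripper_width: 28.3
```

>>> {"method": "move_arm", "body": {
  "moves": [0,0,-0.001,0,0,0,0,0]
}}

```text
t: 13.1
eef_pos: [536.0, 146.5, 45.1]
eef_rot: [-1.135, 1.323, -1.32]
force: [0.9, 0.4, -5.3]
gripper_width: 28.6
```

>>> {"method": "move_arm", "body": {
  "moves": [0,0,-0.0005,0,0,0,0,0]
}}

```text
t: 13.35
eef_pos: [536.0, 146.5, 44.6]
eef_rot: [-1.135, 1.322, -1.32]
force: [0.6, -0.3, -6.7]
gripper_width: 28.4
```

>>> {"method": "move_arm", "body": {
  "moves": [0,0,-0.0005,0,0,0,0,0]
}}

```text
t: 13.6
eef_pos: [536.2, 146.6, 44.5]
eef_rot: [-1.135, 1.322, -1.32]
force: [0.5, 0.3, -5.8]
gripper_width: 28.1
```

>>> {"method": "move_arm", "body": {
  "moves": [0,0,-0.0005,0,0,0,0,0]
}}

```text
t: 13.85
eef_pos: [536.2, 146.6, 44.4]
eef_rot: [-1.135, 1.322, -1.32]
force: [-0.4, -0.6, -5.6]
gripper_width: 28.4
```

>>> {"method": "move_arm", "body": {
  "moves": [0,0,-0.0005,0,0,0,0,0]
}}

```text
t: 14.1
eef_pos: [536.2, 146.7, 44.4]
eef_rot: [-1.136, 1.323, -1.32]
force: [-1.4, -0.3, -3.8]
gripper_width: 28.3
```

```bash
python3 -c "
from h import *
st()"
```

```text
t 14.10 pos [536.23 146.68  44.43] jaw -8.75 tilt [-0.0027 -0.0004] F [-1.4 -0.3 -3.8] T [-0.05  0.27  0.03] w 28.3
```

>>> {"method": "move_arm", "body": {
  "moves": [0,0,-0.001,0,0,0,-0.0005,0]
}}

```text
t: 14.35
eef_pos: [536.3, 146.7, 44.4]
eef_rot: [-1.137, 1.323, -1.32]
force: [-4.6, -0.7, 1.8]
gripper_width: 28.2
```

```bash
python3 -c "
from h import *
st()"
```

```text
t 14.35 pos [536.28 146.7   44.4 ] jaw -8.73 tilt [-0.0038 -0.0008] F [-4.6 -0.7  1.8] T [-0.18  0.62 -0.01] w 28.2
```

>>> {"method": "move_arm", "body": {
  "moves": [0,0,0,0,0,0,0,0,0,0,0,0,0,0,0,0,0,0,0,0],
  "jaw": 0.055
}}

```text
t: 14.98
eef_pos: [539.6, 146.8, 46.3]
eef_rot: [-1.13, 1.318, -1.322]
force: [0.3, 0.4, 0.6]
gripper_width: 55.3
```

```bash
python3 -c "
from h import *
st()"
```

```text
t 14.97 pos [539.59 146.8   46.3 ] jaw -8.75 tilt [ 0.0039 -0.0001] F [0.3 0.4 0.6] T [-0.01  0.    0.04] w 55.3
```

>>> {"method": "move_arm", "body": {
  "moves": [-0.003,0,0.005,0,0,0,0.015,0,0,0,0.025,0,0,0,0.025,0,0,0,0.025,0,0,0,0.01,0,-0.03,-0.04,0,0,-0.04,-0.05,0,0,-0.04,-0.05,0,0,-0.03,-0.03,0,0,0,0,0,0,0,0,0,0]
}}

```text
t: 16.48
eef_pos: [394.9, -24.5, 160.6]
eef_rot: [-1.125, 1.31, -1.325]
force: [0.0, -0.8, 0.6]
gripper_width: 55.1
```

```bash
python3 -c "
from h import *
st()
p,d=robot.grab_frame('scene');cv2.imwrite('pics/t7.png',p)
p,d=robot.grab_frame('top');cv2.imwrite('pics/t8.png',p)"
```

```text
t 16.48 pos [394.88 -24.52 160.61] jaw -8.65 tilt [ 0.012 -0.001] F [ 0.  -0.8  0.6] T [-0.01 -0.02  0.03] w 55.1
```

View pics/t7.png

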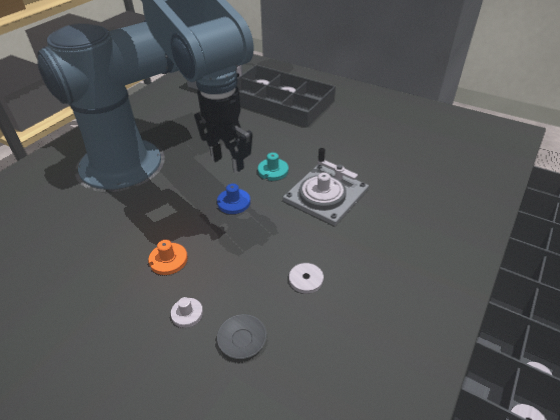

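View pics/t8.png

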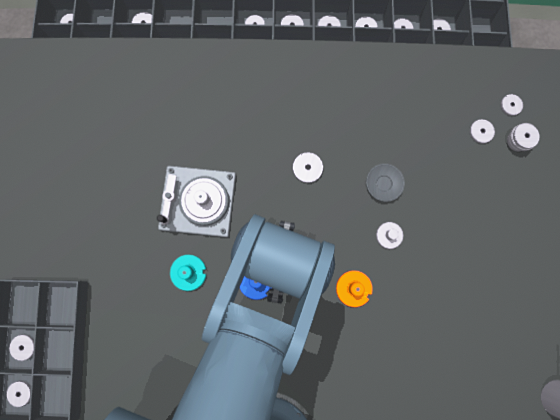

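>>> {"method": "move_arm", "body": {
  "moves": [0.006,0.012,0,0,0.008,0.02,0,0,0.008,0.02,0,0,0.008,0.02,0,0,0.008,0.02,0,0,0.008,0.02,0,0,0.008,0.02,0,0,0.008,0.02,0,0,0.008,0.02,0,0,0.007,0.017,0,0,0.004,0.01,0,0,0.002,0.004,0,0,0,0,0,0,0,0,0,0],
  "jaw": 0.0
}}

```text
t: 18.32
eef_pos: [483.6, 203.0, 157.6]
eef_rot: [-1.139, 1.3, -1.306]
force: [1.1, -0.2, -0.5]
gripper_width: 0.0
```

```bash
python3 -c "
from h import *
o=st();print(o['qpos'])
p=cv2.imread('pics/t8.png');c=robot.calibration('top')
q=cv2.resize(p[160:245,150:240],None,fx=7,fy=7,interpolation=2)
cv2.imwrite('pics/t9.png',q)
"
```

```text
t 18.32 pos [483.56 202.96 157.62] jaw -7.43 tilt [0.0063 0.0015] F [ 1.1 -0.2 -0.5] T [-0.01 -0.02 -0.02] w 0.0
[1.80794830e-01 2.80182221e-02 1.94045843e+00 4.17341956e-04
 1.16666799e+00 3.10368976e-01]
```

View pics/t9.png

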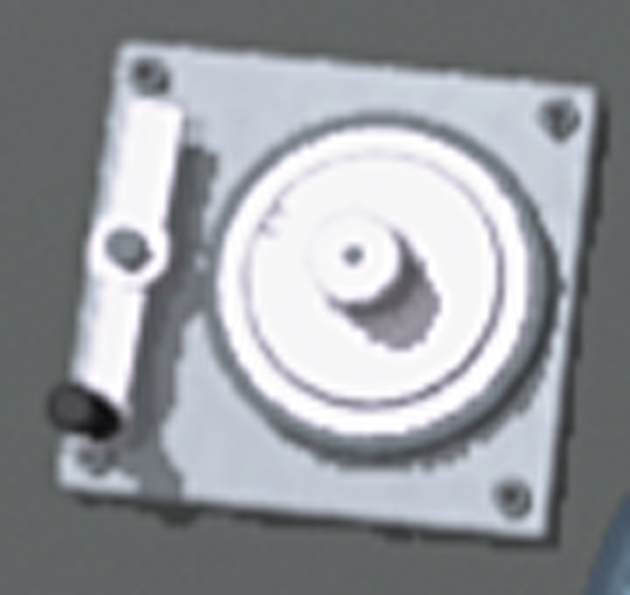

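```bash
python3 -c "
from h import *
c=robot.calibration('top')
print(on(c,159.2,217.8,82), on(c,150+128/7-.4,160+248/7-.4,56),'nose',on(c,150+353/7-.4,160+254/7-.4,74))
"
```

```text
[487.2088469  229.85363309  82.        ] [541.08303122 220.58530482  56.        ] nose [537.0836884  146.73393007  74.        ]
```

>>> {"method": "move_arm", "body": {
  "moves": [0.0,-0.004,-0.01,0,0.0,-0.004,-0.02,0,0,0,-0.02,0,0,0,-0.02,0,0,0,-0.012,0,0,0,-0.005,0,0,0,0,0,0,0,0,0]
}}

```text
t: 19.32
eef_pos: [483.2, 191.2, 66.8]
eef_rot: [-1.136, 1.303, -1.31]
force: [-0.4, 0.2, 0.8]
gripper_width: 0.0
```

```bash
python3 -c "
from h import *
o=st()
p,d=robot.grab_frame('scene');cv2.imwrite('pics/t10.png',cv2.resize(p[110:220,260:390],None,fx=5,fy=5,interpolation=2))"
```

```text
t 19.32 pos [483.23 191.2   66.83] jaw -7.70 tilt [0.0072 0.0011] F [-0.4  0.2  0.8] T [ 0.04  0.04 -0.  ] w 0.0
```

View pics/t10.png

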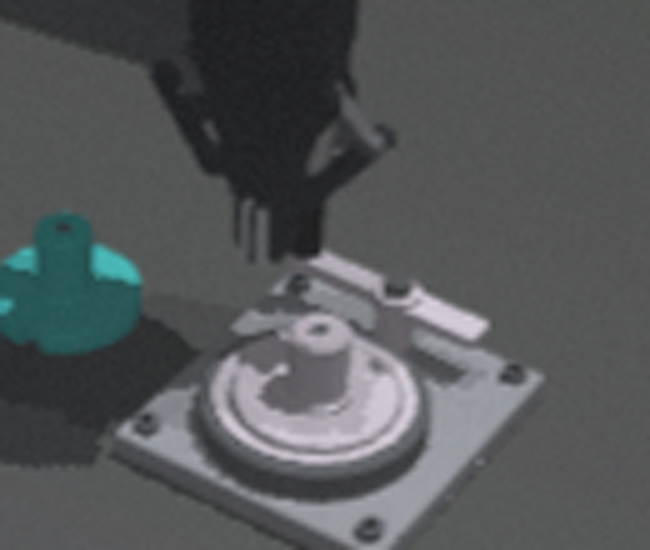

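```bash
python3 -c "
from h import *
o=st();b=np.array([536.2,146.7]);t=np.radians(-5);X=np.array([np.cos(t),np.sin(t)]);Y=np.array([-X[1],X[0]])
prev=o['eef_pos'][:2]
for a in range(0,101,10):
  r=np.radians(a);n=np.array([-55*np.cos(r),76+55*np.sin(r)])-19*np.array([np.sin(r),np.cos(r)])
  F=b+n[0]*X+n[1]*Y;print(a,F.round(1),(F-prev).round(1));prev=F"
```

```text
t 19.38 pos [483.27 191.22  66.88] jaw -7.69 tilt [0.0073 0.0011] F [-0.4 -0.3 -0.2] T [-0.01 -0.01 -0.03] w 0.3
0 [486.4 208.3] [ 3.1 17.1]
10 [484.8 218.3] [-1.6 10. ]
20 [484.9 228.4] [ 0.2 10.1]
30 [486.9 238.4] [ 1.9 10. ]
40 [490.5 247.9] [3.6 9.5]
50 [495.7 256.6] [5.2 8.7]
60 [502.4 264.2] [6.6 7.7]
70 [510.2 270.6] [7.9 6.4]
80 [519.1 275.5] [8.9 4.9]
90 [528.7 278.9] [9.6 3.3]
100 [538.7 280.5] [10.   1.6]
```

>>> {"method": "move_arm", "body": {
  "moves": [0.001,0.006,0,0,0.001,0.006,0,0,0.001,0.005,0,0,-0.001,0.005,0,-5,-0.001,0.005,0,-5,0,0.005,0,-5,0,0.005,0,-5,0,0,0,0]
}}

```text
t: 20.38
eef_pos: [485.9, 230.2, 68.2]
eef_rot: [-0.93, 1.55, -1.569]
force: [0.3, -0.3, 0.3]
gripper_width: 0.2
```

```bash
python3 -c "
from h import *
o=st()
p,d=robot.grab_frame('scene');cv2.imwrite('pics/t11.png',cv2.resize(p[110:220,260:390],None,fx=5,fy=5,interpolation=2))"
```

```text
t 20.38 pos [485.88 230.25  68.22] jaw -28.13 tilt [ 0.0098 -0.0061] F [ 0.3 -0.3  0.3] T [-0.04 -0.02 -0.02] w 0.2
```

View pics/t11.png

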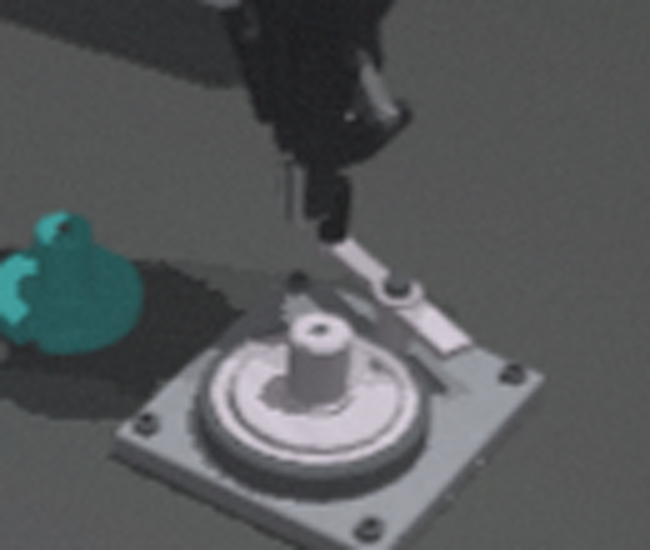

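>>> {"method": "move_arm", "body": {
  "moves": [0.001,0.005,0,-5,0.0015,0.005,0,-5,0.002,0.005,0,-5,0.002,0.0045,0,-5,0.0025,0.004,0,-5,0.003,0.004,0,-5,0.0035,0.004,0,-5,0.0035,0.0035,0,-5,0,0,0,0]
}}

```text
t: 21.55
eef_pos: [502.4, 264.4, 67.8]
eef_rot: [-0.39, 2.01, -2.033]
force: [-0.1, 0.2, -0.1]
gripper_width: 0.2
```

```bash
python3 -c "
from h import *
o=st()
p,d=robot.grab_frame('scene');cv2.imwrite('pics/t12.png',cv2.resize(p[110:220,260:390],None,fx=5,fy=5,interpolation=2))"
```

```text
t 21.55 pos [502.39 264.39  67.84] jaw -68.65 tilt [-0.0067 -0.0126] F [-0.1  0.2 -0.1] T [-0.01 -0.03  0.02] w 0.2
```

View pics/t12.png

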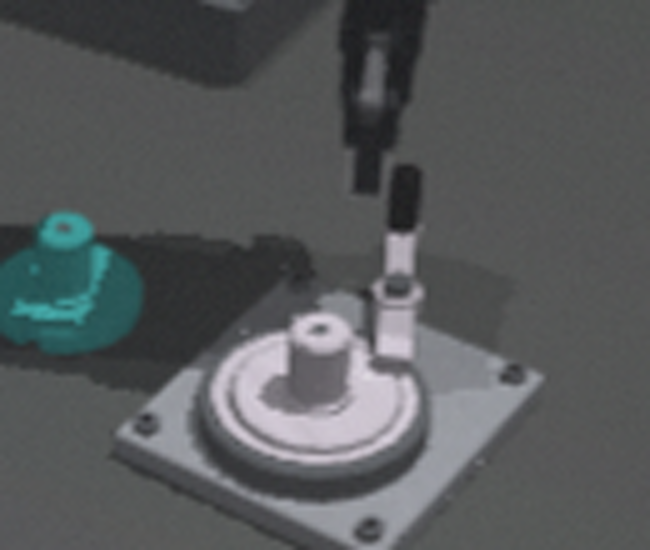

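>>> {"method": "move_arm", "body": {
  "moves": [0.004,0.003,0,-5,0.004,0.003,0,-5,0.0045,0.0025,0,-5,0.0045,0.002,0,-4,0.0045,0.002,0,-2,0.004,0.0015,0,0]
}}

```text
t: 22.35
eef_pos: [524.7, 277.9, 66.9]
eef_rot: [0.027, -2.204, 2.225]
force: [-1.1, -1.7, 0.6]
gripper_width: -0.0
```

>>> {"method": "move_arm", "body": {
  "moves": [0.003,0.001,0,0]
}}

```text
t: 22.48
eef_pos: [527.6, 278.8, 66.7]
eef_rot: [0.029, -2.203, 2.225]
force: [-5.7, -0.7, 1.2]
gripper_width: 0.2
```

```bash
python3 -c "
from h import *
o=st()
p,d=robot.grab_frame('scene');cv2.imwrite('pics/t13.png',cv2.resize(p[110:220,260:390],None,fx=5,fy=5,interpolation=2))"
```

```text
t 22.48 pos [527.55 278.82  66.67] jaw -89.65 tilt [-0.02   -0.0099] F [-5.7 -0.7  1.2] T [-0.38  0.88 -0.06] w 0.2
```

View pics/t13.png

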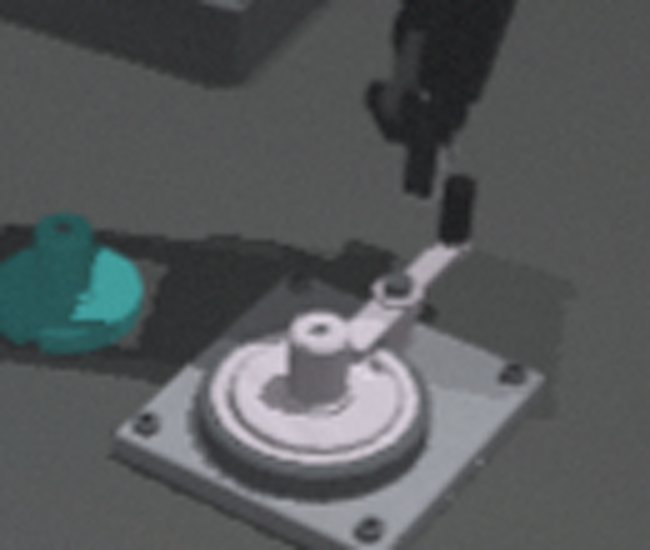

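>>> {"method": "move_arm", "body": {
  "moves": [0.002,0,0,0,0.001,0,0,0]
}}

```text
t: 22.78
eef_pos: [527.5, 278.9, 66.5]
eef_rot: [0.04, -2.198, 2.222]
force: [-5.4, -1.0, 4.4]
gripper_width: 0.1
```

```bash
python3 -c "
from h import *
o=st()"
```

```text
t 22.77 pos [527.47 278.87  66.48] jaw -89.60 tilt [-0.0294 -0.0111] F [-5.4 -1.   4.4] T [-0.26  0.89 -0.01] w 0.1
```

>>> {"method": "move_arm", "body": {
  "moves": [-0.006,0,0,0,-0.015,0,0,0,-0.02,0,0.005,0,-0.02,0,0.02,0,-0.03,0,0.03,0,-0.03,0,0.03,0,-0.03,0.02,0.02,0,-0.02,0.04,0,0,0,0.04,0,0,0,0.04,0,0,0,0,0,0,0,0,0,0]
}}

```text
t: 24.28
eef_pos: [345.8, 422.9, 175.3]
eef_rot: [0.029, -2.215, 2.221]
force: [-0.7, -0.1, -0.3]
gripper_width: 0.1
```

```bash
python3 -c "
from h import *
o=st()
p,d=robot.grab_frame('scene');cv2.imwrite('pics/t14.png',cv2.resize(p[130:225,270:380],None,fx=5,fy=5,interpolation=2))
p,d=robot.grab_frame('top');cv2.imwrite('pics/t15.png',p);cv2.imwrite('pics/t16.png',cv2.resize(p[160:245,150:240],None,fx=6,fy=6,interpolation=2))"
```

```text
t 24.27 pos [345.79 422.89 175.35] jaw -89.46 tilt [-0.0168 -0.0029] F [-0.7 -0.1 -0.3] T [ 0.02  0.02 -0.01] w 0.1
```

View pics/t14.png

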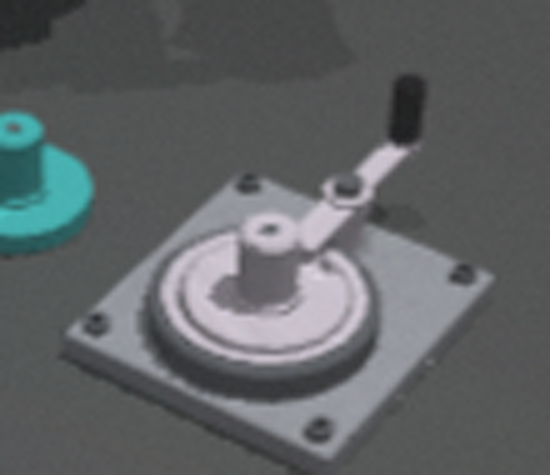

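View pics/t15.png

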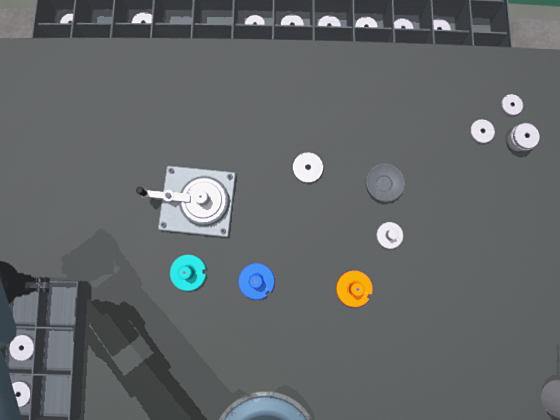

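View pics/t16.png

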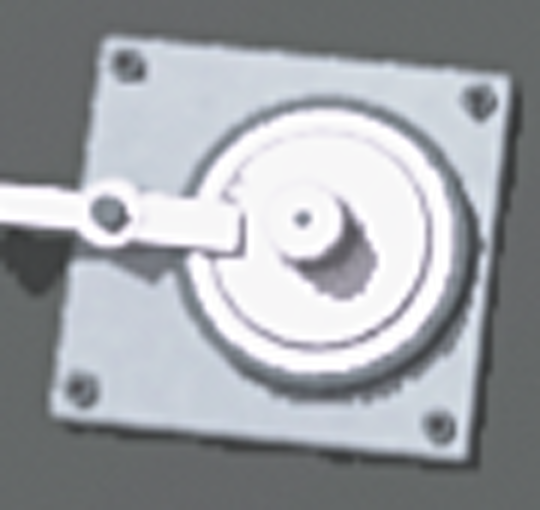

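```bash
python3 -c "
from h import *
o=st();print(abs(o['qd']).max());print(robot.hand_in())"
```

```text
t 24.38 pos [346.11 422.53 175.44] jaw -89.52 tilt [-0.0169 -0.0028] F [ 0.7 -1.3 -0.4] T [ 0.1  -0.   -0.02] w -0.3
0.008582549242446343
the job is handed in; nothing more can be done
None
```

The punch is loaded and the latch is closed over it; I handed the job in at about 24 s. No verdict was reported.

- **Finding the key:** I located the punch, its notch and the nest in both cameras. The top picture showed the key at about 61° world azimuth and the notch at about 63°.
- **Lowering the punch:** I pre-turned the punch about 2° and lowered it in 0.5 to 1 mm steps. The notch went straight over the key without touching it, so there was no turning by feel. The punch met the floor under about 8 N of pressing.
- **Latch:** I let go of the punch and pushed the knob round with the closed fingers. At the stop the reaction was about 6 N and the fingers moved no further.

**Last checks:**
- **Seated height:** TCP height at floor contact, less the 22 mm floor, was 22.4 mm, against 22.2 mm when I gripped the punch on the bench, so it is fully home.
- **Nose position:** the nose shows at (537, 147) mm, against a bore axis of (536, 147) mm.
- **Latch and bench:** the tongue lies over the flange, in line with the nest's own y axis. The other parts are where they started, by eye in the pictures. The gripper is clear of everything.
- **Disagreements:** the knob measured 2 to 3 mm from where the model put it, and the TCP shifted about 3 mm when the jaws opened. Neither caused a problem. The tool's tilt drifted by up to about 1.8° while pressing the latch at its stop, by which time the punch was already released.

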